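# Put the covered pan on to heat: mains rocker, start key, boost key

### The job

Put the covered pan on to heat on the induction hob: press down the raised far half of the mains rocker switch until it lies level and stays on, then tap the large round start key, then the bar-shaped boost key. Press each key lightly but well down with the fingertips and let it come right up before going on, and never press a key while the mains is off. Do not press the two small square keys, do not move or lift the pan or anything else on the table, and finish clear of everything.

Things in the scene. Friction and masses are not known exactly. Their poses are not given: they have to be found in the camera images.
- hob: fixed portable induction hob, 370 mm deep (x) x 330 mm wide (y) x 70 mm high: white housing, black glass plate, flat metal key panel 94 mm deep along its front edge (-x). Row on the panel, 148 mm in front of the hob's centre: rocker 118 mm left (+y), then four black keys 60 and 4 left, 52 and 108 mm right, in an order that varies. Origin: centre of underside; x away from front, y left, z up.
- rocker_unit: bezel and rocker of the mains switch; origin at the panel's surface (70 mm above the table) under the rocker's pivot; x and y along the hob's. The rocker is a black V-shaped plate 36 mm long (x) and 22 mm wide, pivoting at its middle. Off: near half level, far half sloping up, far end 11 mm above the panel. On: far half level, its top 6 mm above the panel.
- rocker_far (a point): middle of the rocker's far half, on its top face (moves with it): off, 12 mm beyond the pivot (hob's +x) and 10 mm above the panel; on, 13 mm beyond and 6 mm above.
- rocker (a joint): mains rocker, rad: 0 = off (start), 0.30 = fully on, grows as its far half is pressed down; needs about 2 N at the far end and stays where it is left.
- round_key_unit: bezel and cap of the start key; origin at the panel's surface (70 mm above the table) under the cap's centre; z up, x and y along the hob's.
- round_key_top (a point): centre of the top face of the start key: round black cap 34 mm across, 8.5 mm above the panel when up.
- round_key (a joint): start key, m: 0 = up, 0.007 = fully down. Travel 7 mm straight down; spring-loaded, starts to move at about 1.8 N, 4 N at 2.2 mm (by then it has switched), 5.3 N half way, 8.8 N at the hard stop, comes back up by itself.
- bar_key_unit: bezel and cap of the boost key; origin at the panel's surface (70 mm above the table) under the cap's centre; z up, x and y along the hob's.
- bar_key_top (a point): centre of the top face of the boost key: black bar 46 mm long (hob's y), 14 mm deep (hob's x), 8.5 mm above the panel when up.
- bar_key (a joint): boost key, m: 0 = up, 0.007 = fully down. Travel 7 mm straight down; spring-loaded, starts to move at about 1.8 N, 4 N at 2.2 mm (by then it has switched), 5.3 N half way, 8.8 N at the hard stop, comes back up by itself.
- square_key_a_unit: bezel and cap of the small square key a; origin at the panel's surface (70 mm above the table) under the cap's centre; z up, x and y along the hob's.
- square_key_a (a joint): one of the two small square keys (timer and key lock; not to be pressed): black cap 16 x 16 mm, 8.5 mm above the panel; m: 0 = up, 0.007 = fully down. Same spring.
- square_key_b_unit: bezel and cap of the small square key b; origin at the panel's surface (70 mm above the table) under the cap's centre; z up, x and y along the hob's.
- square_key_b (a joint): one of the two small square keys (timer and key lock; not to be pressed): black cap 16 x 16 mm, 8.5 mm above the panel; m: 0 = up, 0.007 = fully down. Same spring.
- pan: lidded steel saucepan on the hob's glass plate, 182 mm across, 122 mm high to the top of its lid knob (the lid is fixed to it), black handle reaching 235 mm from its axis at 68 to 98 mm above its base, to the hob's right. Origin: centre of its base.
- spice_jar: small glass jar, 38 mm across, 85 mm high, on the glass plate's front left corner. Origin: centre of its base.
- salt_shaker: white ceramic shaker, 48 mm across, 86 mm high, on the table left of the hob. Origin: centre of its base.
- measuring_cup: white plastic cup with a side handle, 76 mm across, 85 mm high, on the table right of the hob. Origin: centre of its base.
- spatula: wooden spatula, about 260 mm long and 20 mm high, lying on the table in front of the hob, parallel to its front edge. Origin: under its middle.
- oil_bottle: green glass bottle, 64 mm across, 250 mm high, far to the right. Origin: centre of its base.
- carton: cardboard carton 70 x 110 x 150 mm high, far to the left. Origin: centre of its base.

How it is judged:
By the outcome, as a careful person would: the job done as asked, in the order asked, and still so for the second after the job is handed in, with the robot touching nothing.
It also fails if it takes over 40 s, if anything falls off the work surface, if the arm or the gripper's body presses on something with over 40 N, if the wrist force passes 120 N, or if a joint passes its speed limit or range.

### The arm

A 6-joint arm with a two-finger parallel gripper is mounted at the origin on the work surface. World frame = base frame: x ahead of the robot, y to its left, z up, the work surface at z = 0. Lengths are in m, angles in degrees, forces in N, time in s.
With the tool pointing down it reaches from about 0.3 to 0.75 m from the base axis. Payload 8.5 kg.
Tool frame: the origin (TCP) lies on the centre line of the jaws, within the pads' length; the fingertips stand 14 mm ahead of it and the grasp point (between the pads) lies 5 mm behind it; z points along the fingers, x is the direction in which the jaws open and shut, and the axes are right-handed (so a half turn about z gives the same grasp; the last joint's range is limited). The gripper opens to 85 mm and grips with 20 to 120 N. Pads are 22 mm wide; open, the fingers measure 114 mm over their backs; the gripper's body (76 mm by 85 mm) begins 54 mm behind the grasp point. The pads swing forward as they close: fully open they stand 13 mm farther back than shut.
Start: joints at [-85.617, 21.807, 74.336, -0, 83.858, -12.336], TCP at [0.158, -0.527, 0.245] pointing down, gripper open.
Joint ranges: [-178.18, 178.18], [-50.72, 133.34], [12.68, 142.11], [-81.47, 261.47], [9.98, 163.14], [-165.26, 165.26]. Speed limits (degrees/s): [136.94, 136.94, 180, 180, 180, 180].

### API

Orientations are given as a 3x3 rotation matrix whose columns are the frame's x, y, z axes.
In Python, from rig import * gives the robot as it stands.
- The arm moves only by the shell command python3 -m crank 'ROWS' [FORCE]. ROWS is JSON, one flat list of numbers, 7 for each row, row after row: the turn, a rotation vector about the world's x, y, z in rad, then the shift along the world's x, y, z in m, then the opening in per cent of the stroke, from 0 (shut) to 100 (fully open). A call has 1 to 20 rows; each row shifts and turns the commanded pose from where the row before left it; what a row does not reach is not made up. A row lasts 1/10 s, in which the tool goes at most 50 mm and 8.59 degrees, less where a joint would pass 70% of its speed; a pose out of reach is approached as far as the arm can. A call is refused whole if a number of a shift passes 0.05 or a number of a turn 0.15, either way. A call with a gripper value outside its range is refused whole. The fingers move at their own pace and stop on an object; FORCE is the grip in N (left out, the last holds). Time passes only in rows, so rows that do not move let the fingers close. It gives the time, the measured TCP pose, the force and the opening at its end, in the units of the state.
- observe(): the state, without advancing time (a new reading comes with each control period).
- get_image(name): name is "side" or "top"; returns a dict with "frame" (420x560x3 uint8, red, green, blue), "fov_y" (degrees; the focal length in pixels is half the picture's height over the tangent of half this angle, whatever the lens; pixels are square), "cx", "cy" (the principal point, pixels), "world_to_cam" (4x4, takes a point from world to camera coordinates). Camera axes: x right, y up, looking along -z (the intrinsics and any distortion apply to the point x, -y, -z); pixel columns grow to the right and rows downward; lengths in m; the calibration is good to about 2 mm. A picture is of the moment at which its call begins. There is no depth.
- close_job(): hands the job in, once; it reports no verdict.
The state is a dict: "time_s": time; "q": joint angles; "qvel": joint speeds; "joint_efforts": joint torques, N m; "position": TCP position; "tool_rot": TCP orientation; "ft_force": force on the tool from outside, world axes, zero at the start; "wrist_torque": the same for the moment, N m; "grip_width": finger opening in m.
Only numpy, scipy, OpenCV 4.12 (cv2) and the standard library are available. Lean on these libraries where they do the work, as an engineer would, in place of code of your own. Each camera call takes 0.05 s, during which the arm holds its last target. There are 200 camera calls.

## Working session

There is one attempt and no reset: what is moved stays moved. The work goes in short steps, Python scripts to look and compute and a shell command to move; the robot and the scene stay as the last step left them, time stands still between calls to the robot, and variables do not carry over. Pictures are saved under pics/ and viewed, about 8 in all and at most 12, crops included, and the job is handed in when it is done.

```bash
mkdir -p pics; ls
python3 - <<'E'
from rig import *
import cv2
for n in("top","side"):
    d=get_image(n); cv2.imwrite(f"pics/{n}0.png",d["frame"][:,:,::-1]); print({k:v for k,v in d.items() if k!="frame"})
s=observe();print(s)
E
```

```text
pics
{'fov_y': 50.210628729848345, 'cx': 284.1856546302846, 'cy': 205.90681936165853, 'world_to_cam': array([[ 9.97401241e-02, -9.95013513e-01, -1.28373806e-04,
        -5.43642929e-02],
       [ 9.72372508e-01,  9.74432228e-02,  2.12123841e-01,
        -6.40267032e-01],
       [-2.11053579e-01, -2.12820854e-02,  9.77242784e-01,
        -1.30900276e+00],
       [ 0.00000000e+00,  0.00000000e+00,  0.00000000e+00,
         1.00000000e+00]])}
{'fov_y': 55.89120385162671, 'cx': 279.04730095704593, 'cy': 218.54381650116298, 'world_to_cam': array([[-0.99983375, -0.01783035, -0.00381456,  0.61548723],
       [ 0.00893433, -0.66143315,  0.74995091, -0.06593363],
       [-0.01589497,  0.74979215,  0.66148249, -1.05005132],
       [ 0.        ,  0.        ,  0.        ,  1.        ]])}
{'time_s': 0.1, 'q': array([-8.56195139e+01,  2.18371015e+01,  7.43792790e+01, -8.69514944e-04,
        8.38578871e+01, -1.23359663e+01]), 'qvel': array([-0.01879489, -0.07287271, -0.0789906 , -0.01353241, -0.06667347,
       -0.13881929]), 'joint_efforts': array([ 2.82191832e-03, -4.49224198e+01, -2.31655079e+01, -1.99048973e-04,
        3.67552871e-03,  4.82373309e-06]), 'position': array([ 0.15817291, -0.52650989,  0.24478044]), 'tool_rot': array([[ 2.87637037e-01, -9.57739485e-01, -1.14048797e-04],
       [-9.57738651e-01, -2.87636940e-01,  1.29127485e-03],
       [-1.26950956e-03, -2.62189533e-04, -9.99999160e-01]]), 'ft_force': array([0.64478638, 0.19246865, 0.31063079]), 'wrist_torque': array([0.00340343, 0.03721301, 0.00307673]), 'grip_width': 0.0854384594361757}
```

Run:
```python
import cv2,numpy as np
a=cv2.imread("pics/top0.png");cv2.imwrite("pics/top0b.png",cv2.resize(a,(800,600),interpolation=cv2.INTER_CUBIC))
```

```text
(no output)
```

View pics/top0b.png

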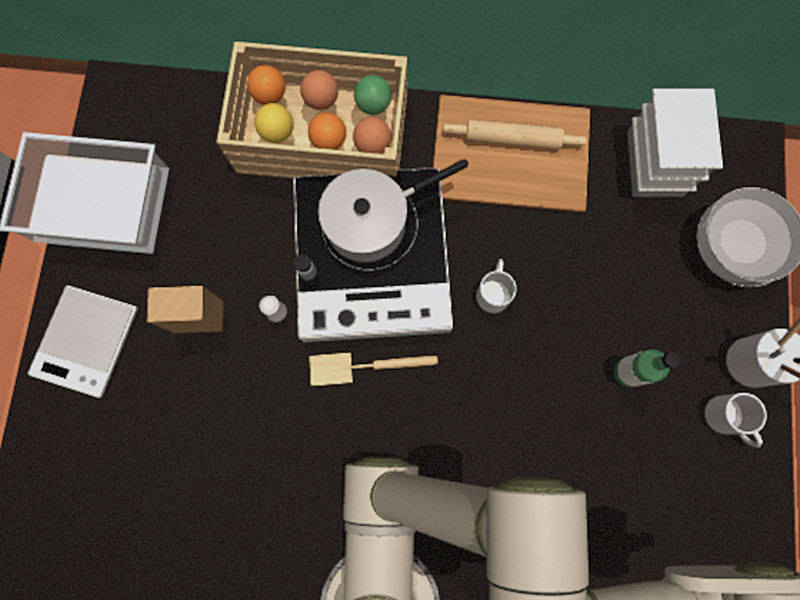

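View pics/side0.png

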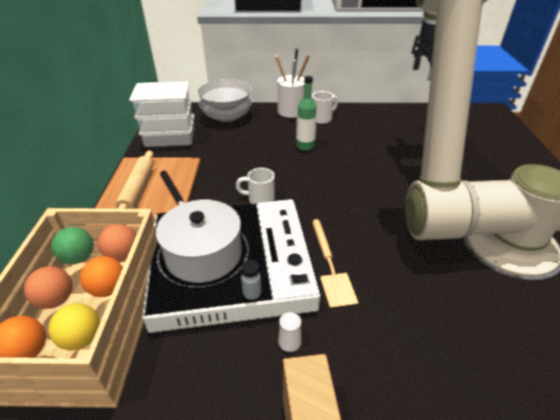

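The top view (800x600) shows the row on the panel: rocker (319,320), round (347,318), square (372,316), bar (399,315), square (425,313). The side view shows the same order. I'll enlarge both.

Run:
```python
import cv2,numpy as np
a=cv2.imread("pics/top0.png")[190:245,200:325]
b=cv2.imread("pics/side0.png")[195:320,230:330]
A=cv2.resize(a,None,fx=6,fy=6,interpolation=cv2.INTER_CUBIC)
B=cv2.resize(b,None,fx=5,fy=5,interpolation=cv2.INTER_CUBIC)
# one canvas at most 800x600 each
cv2.imwrite("pics/topc.png",A);cv2.imwrite("pics/sidec.png",B[:600])
```

```text
(no output)
```

View pics/topc.png

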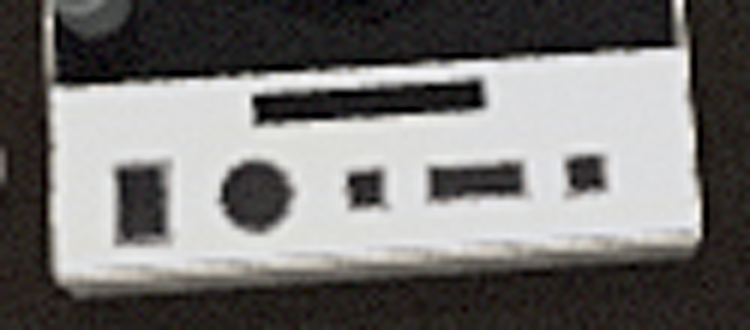

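View pics/sidec.png

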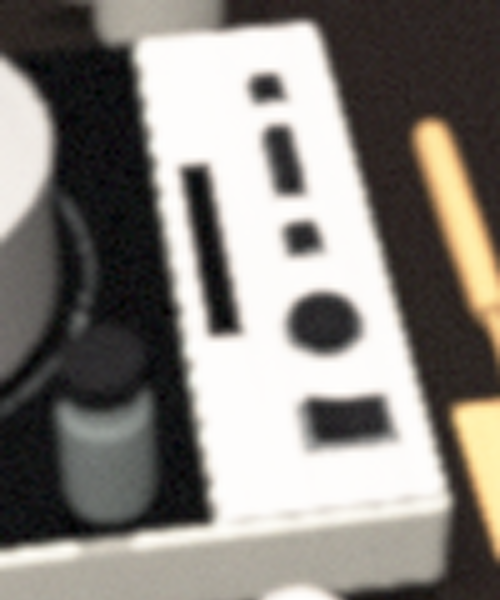

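The top crop (6x) has rocker (142,203), round (257,195), square (366,188), bar (477,181), square (586,174). The side crop (5x) has square (267,88), bar (285,160), square (303,238), round (324,322), rocker (349,421). I'll fit the hob pose to both, with radial distortion tested.

```bash
cat > h.py <<'E'
from rig import *
import numpy as np, cv2
from scipy.optimize import least_squares
def proj(P,d,k=0.):
    W=d["world_to_cam"]; c=P@W[:3,:3].T+W[:3,3]
    f=210/np.tan(np.radians(d["fov_y"]/2)); u=np.c_[c[:,0],-c[:,1]]/-c[:,2:]
    return u*(1+k*(u**2).sum(1,keepdims=True))*f+[d["cx"],d["cy"]]
E
python3 - <<'E'
from h import *
D=[get_image("top"),get_image("side")]
T=(np.array([[142,203],[257,195],[366,188],[477,181],[586,174]])+.5)/6+[200,190]-.5
S=(np.array([[349,421],[324,322],[303,238],[285,160],[267,88]])+.5)/5+[230,195]-.5
L=np.array([[-.148,y,.0785] for y in(.118,.060,.004,-.052,-.108)]);L[0,2]=.077
def P(p):
    c,s=np.cos(p[2]),np.sin(p[2]);return L@np.array([[c,-s,0],[s,c,0],[0,0,1]]).T+[p[0],p[1],0]
def rep(p): return
for name,sel in(("both",(0,1)),("top",(0,)),("side",(1,))):
  for nk in (0,1):
    def f(p):
        r=[]
        for i in sel: r.append((proj(P(p),D[i],p[3+i] if nk else 0)-(T,S)[i]).ravel())
        return np.concatenate(r+[p[3:]*.3])
    r=least_squares(f,[.6,0,0,0,0]); print(name,nk,r.x.round(4),np.sqrt(np.mean(r.fun**2)).round(2));print(P(r.x)[[0,1,3]].round(4).tolist())
    if name=="both":print(f(r.x).round(1))
E
```

```text
both 0 [0.7335 0.0994 0.1669 0.     0.    ] 0.69
[[0.5679, 0.1911, 0.077], [0.5776, 0.1339, 0.0785], [0.5962, 0.0235, 0.0785]]
[-1.1  0.  -1.2 -0.  -0.9 -0.1 -0.9 -0.1 -0.7 -0.2 -0.2 -1.   0.1 -1.
  0.1 -1.2 -0.1 -1.1  0.  -1.1  0.   0. ]
both 1 [ 0.7335  0.0994  0.1667 -0.9667  0.728 ] 0.57
[[0.5679, 0.1912, 0.077], [0.5776, 0.134, 0.0785], [0.5961, 0.0235, 0.0785]]
[ 0.1 -0.3 -0.8 -0.2 -0.8 -0.1 -0.9 -0.1 -0.7 -0.2  0.1  0.1  0.2 -0.6
  0.2 -1.1 -0.1 -1.1  0.  -1.1 -0.3  0.2]
top 0 [0.7336 0.0962 0.1648 0.     0.    ] 0.12
[[0.5683, 0.1883, 0.077], [0.5778, 0.1311, 0.0785], [0.5961, 0.0206, 0.0785]]
top 1 [ 0.7335  0.0965  0.1657 -0.2303  0.    ] 0.09
[[0.568, 0.1885, 0.077], [0.5776, 0.1313, 0.0785], [0.5961, 0.0208, 0.0785]]
side 0 [0.7334 0.1031 0.1688 0.     0.    ] 0.15
[[0.5677, 0.1946, 0.077], [0.5774, 0.1374, 0.0785], [0.5963, 0.027, 0.0785]]
side 1 [ 0.7333  0.1037  0.1697  0.     -0.2678] 0.11
[[0.5675, 0.195, 0.077], [0.5773, 0.1378, 0.0785], [0.5962, 0.0275, 0.0785]]
```

```bash
python3 -m crank '[0,0,-0.0124,0.0249,0.0424,0,0, 0,0,-0.0124,0.0249,0.0424,0,0, 0,0,-0.0124,0.0249,0.0424,0,0, 0,0,-0.0124,0.0249,0.0424,0,0, 0,0,-0.0124,0.0249,0.0424,0,0, 0,0,-0.0124,0.0249,0.0424,0,0, 0,0,-0.0124,0.0249,0.0424,0,0, 0,0,-0.0124,0.0249,0.0424,0,0, 0,0,-0.0124,0.0249,0.0424,0,0, 0,0,-0.0124,0.0249,0.0424,0,0, 0,0,0,0.0249,0.0424,0,0, 0,0,0,0.0249,0.0424,0,0, 0,0,0,0.0249,0.0424,0,0, 0,0,0,0.0249,0.0424,0,0, 0,0,0,0.0249,0.0424,0,0, 0,0,0,0.0249,0.0424,0,0, 0,0,0,0.0249,0.0424,0,0, 0,0,0,0,0,-0.03,0, 0,0,0,0,0,-0.03,0, 0,0,0,0,0,0,0]'
python3 - <<'E'
from h import *
s=observe();print(s["time_s"],s["position"],s["tool_rot"].round(4),s["ft_force"],s["grip_width"])
d=[get_image("top"),get_image("side")]
# jar: cap top px
T=[213.5,184.];S=[251,263.]
f=lambda p:np.concatenate([(proj(p[None],d[0])-T).ravel(),(proj(p[None],d[1])-S).ravel()])
r=least_squares(f,[.65,.2,.15]);print("jar",r.x,f(r.x))
c=np.cos(.167),np.sin(.167)
for n,e in zip(("top","side"),d):
    # tip axis predicted
    print(n,proj(np.array([s["position"]+s["tool_rot"][:,2]*.014]),e))
b=d[1]["frame"][140:320,200:400,::-1]; 
cv2.imwrite("pics/side1.png",cv2.resize(b,None,fx=4,fy=3.3333,interpolation=cv2.INTER_CUBIC) if 0 else cv2.resize(b[:, :],None,fx=3.3,fy=3.3,interpolation=cv2.INTER_CUBIC))
E
```

```text
time_s: 2.2
position: [0.5798, 0.1942, 0.1812]
tool_rot: [[0.168, -0.986, -0.008], [-0.986, -0.168, -0.001], [-0.0, 0.008, -1.0]]
ft_force: [0.1, -0.5, 1.1]
grip_width: 0.0002
2.2 [0.57979842 0.19415915 0.18122713] [[ 1.676e-01 -9.858e-01 -8.400e-03]
 [-9.859e-01 -1.676e-01 -1.100e-03]
 [-3.000e-04  8.400e-03 -1.000e+00]] [ 0.09299152 -0.5365211   1.13591705] 0.00016432163930163796
jar [0.66769336 0.2190688  0.15433622] [-0.05010201  0.22702815 -0.15504342 -0.04053281]
top [[217.33179899 213.73218095]]
side [[294.72363108 249.97025699]]
```

View pics/side1.png

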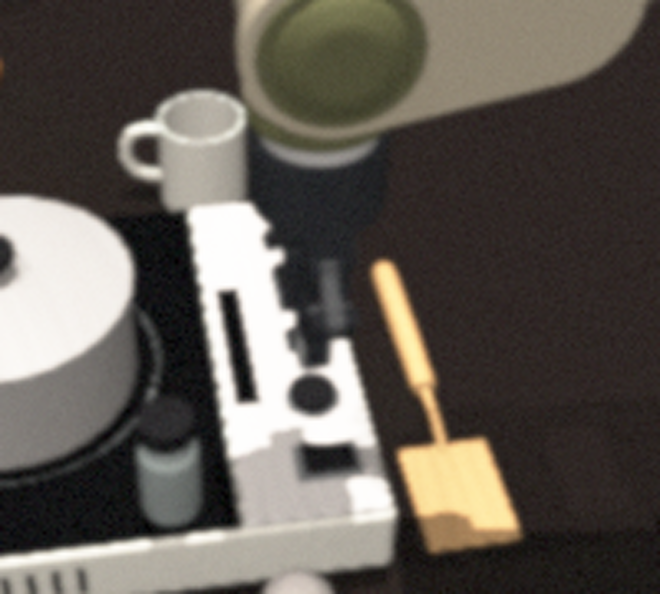

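The side crop (3.3x) shows the shut fingertips' end at about (313,360), i.e. px (294.8,249). The arm's own prediction is (294.7,250), so the side camera agrees with the arm. The rocker is at crop (330,460). I'll go down to just above the rocker's far half.

```bash
python3 -m crank '[0,0,0,0.002,0.001,-0.03,0, 0,0,0,0,0,-0.03,0, 0,0,0,0,0,-0.018,0, 0,0,0,0,0,-0.005,0, 0,0,0,0,0,0,0, 0,0,0,0,0,0,0]'
python3 - <<'E'
from h import *
s=observe();print(s["position"],s["tool_rot"][:,2]);d=get_image("side")
b=d["frame"][190:320,230:350,::-1]
cv2.imwrite("pics/side2.png",cv2.resize(b,None,fx=4.6,fy=4.6,interpolation=cv2.INTER_CUBIC))
E
```

```text
time_s: 2.9
position: [0.5844, 0.1951, 0.1043]
tool_rot: [[0.167, -0.986, 0.003], [-0.986, -0.167, 0.0], [0.0, -0.003, -1.0]]
ft_force: [-0.1, 0.3, 0.1]
grip_width: -0.0003
[0.58442781 0.19506373 0.10426178] [ 3.11967273e-03  4.14337428e-04 -9.99995048e-01]
```

View pics/side2.png

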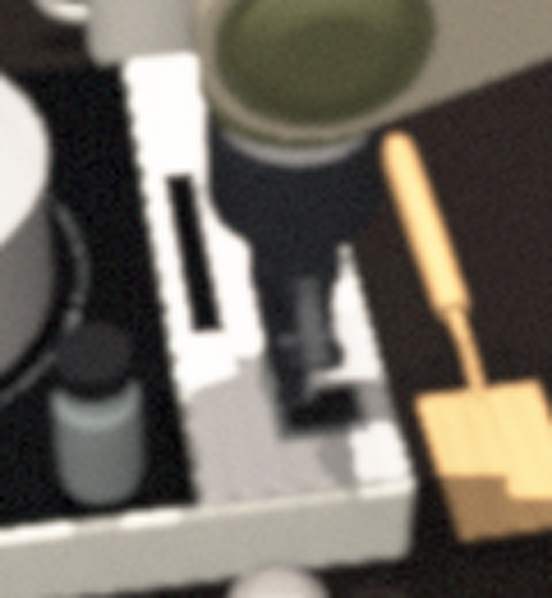

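The side crop (4.6x) shows the fingertip end at about (298,400), above the rocker's far half, with the near half visible at (340,405). I'll press.

```bash
python3 -m crank '[0,0,0,-0.001,0,-0.004,0, 0,0,0,0,0,-0.004,0, 0,0,0,0,0,-0.002,0, 0,0,0,0,0,-0.002,0, 0,0,0,0,0,-0.001,0, 0,0,0,0,0,0,0, 0,0,0,0,0,0,0]'
```

```text
time_s: 3.65
position: [0.5831, 0.1952, 0.09]
tool_rot: [[0.167, -0.986, 0.002], [-0.986, -0.167, 0.0], [0.0, -0.002, -1.0]]
ft_force: [2.2, 0.3, 6.5]
grip_width: 0.0002
```

```bash
python3 -m crank '[0,0,0,0,0,-0.001,0, 0,0,0,0,0,0,0, 0,0,0,0,0,0,0]'
```

```text
time_s: 3.95
position: [0.5831, 0.1952, 0.0899]
tool_rot: [[0.167, -0.986, 0.002], [-0.986, -0.167, 0.0], [0.0, -0.002, -1.0]]
ft_force: [-0.9, -1.7, 12.2]
grip_width: -0.0001
```

Contact is hard at tip z 0.076, which is the rocker's level height. I'll lift, move over the round key and check.

```bash
python3 -m crank '[0,0,0,0,0,0.005,0, 0,0,0,0,0,0.03,0, 0,0,0,-0.0026,-0.03,0,0, 0,0,0,-0.003,-0.03,0,0, 0,0,0,0,0,-0.012,0, 0,0,0,0,0,-0.01,0, 0,0,0,0,0,0,0, 0,0,0,0,0,0,0]'
python3 - <<'E'
from h import *
s=observe();print(s["position"],s["tool_rot"][:,2]);d=get_image("side")
b=d["frame"][190:320,230:350,::-1]
cv2.imwrite("pics/side3.png",cv2.resize(b,None,fx=4.6,fy=4.6,interpolation=cv2.INTER_CUBIC))
E
```

```text
time_s: 4.75
position: [0.5767, 0.1359, 0.1008]
tool_rot: [[0.168, -0.986, -0.001], [-0.986, -0.168, 0.0], [-0.0, 0.001, -1.0]]
ft_force: [-0.1, -0.8, 0.7]
grip_width: 0.0
[0.57668966 0.13594579 0.10077567] [-1.27328535e-03  6.55323826e-05 -9.99999187e-01]
```

View pics/side3.png

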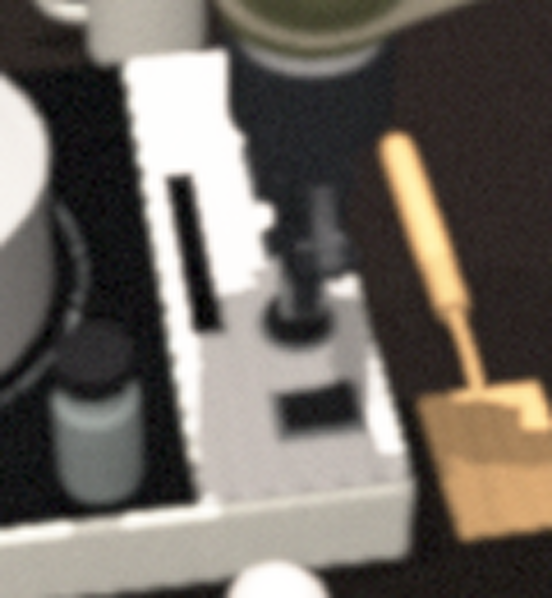

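The side crop shows the fingertip over the round key (300,320), with the rocker uncovered at (317,410). I'll press about 5 mm into the cap, then release.

```bash
python3 -m crank '[0,0,0,0.0005,0,-0.005,0, 0,0,0,0,0,-0.004,0, 0,0,0,0,0,-0.0025,0, 0,0,0,0,0,-0.0015,0, 0,0,0,0,0,0,0, 0,0,0,0,0,0,0, 0,0,0,0,0,0,0]'
```

```text
time_s: 5.5
position: [0.5776, 0.1354, 0.0889]
tool_rot: [[0.167, -0.986, 0.001], [-0.986, -0.167, 0.001], [-0.0, -0.001, -1.0]]
ft_force: [-1.3, 1.9, 5.2]
grip_width: -0.0
```

Force and depth match the key's spring (3.6 mm, 5.2 N). A little deeper, then release and move to the bar key.

```bash
python3 -m crank '[0,0,0,0,0,-0.0015,0, 0,0,0,0,0,0,0, 0,0,0,0,0,0,0]'
python3 -m crank '[0,0,0,0,0,0.007,0, 0,0,0,0,0,0.028,0, 0,0,0,0,0,0,0, 0,0,0,0.006,-0.036,0,0, 0,0,0,0.006,-0.037,0,0, 0,0,0,0.0064,-0.0374,0,0, 0,0,0,0,0,-0.012,0, 0,0,0,0,0,-0.009,0, 0,0,0,0,0,0,0, 0,0,0,0,0,0,0]'
python3 - <<'E'
from h import *
s=observe();print(s["position"],s["tool_rot"][:,2]);d=get_image("side");e=get_image("top")
b=cv2.resize(d["frame"][180:310,230:330,::-1],(400,520),interpolation=cv2.INTER_CUBIC)
t=cv2.resize(e["frame"][170:250,200:300,::-1],(400,320),interpolation=cv2.INTER_CUBIC)
o=np.zeros((520,800,3),np.uint8);o[:,:400]=b;o[:320,400:]=t
cv2.imwrite("pics/side4.png",o)
E
```

```text
time_s: 5.8
position: [0.5775, 0.1354, 0.0875]
tool_rot: [[0.167, -0.986, 0.001], [-0.986, -0.167, 0.001], [-0.0, -0.001, -1.0]]
ft_force: [-1.9, 2.0, 7.0]
grip_width: -0.0001
time_s: 6.8
position: [0.5955, 0.0257, 0.1006]
tool_rot: [[0.168, -0.986, -0.001], [-0.986, -0.168, 0.0], [-0.0, 0.001, -1.0]]
ft_force: [0.6, -0.5, -0.1]
grip_width: -0.0001
[0.59553949 0.02573946 0.10058503] [-8.35914548e-04  1.89916563e-04 -9.99999633e-01]
```

View pics/side4.png

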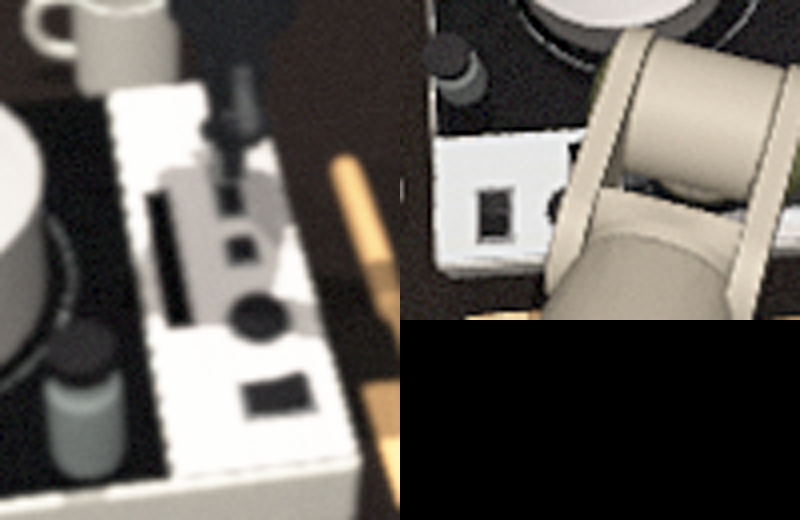

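The rocker's near (right) edge now stands higher than before. The fingertip at about (230,180) is over the bar key, whose near end shows at (230,205), clear of the square key at (240,248). I'll press the bar key.

```bash
python3 -m crank '[0,0,0,0.0005,0,-0.005,0, 0,0,0,0,0,-0.004,0, 0,0,0,0,0,-0.0025,0, 0,0,0,0,0,-0.0015,0, 0,0,0,0,0,0,0, 0,0,0,0,0,-0.0015,0, 0,0,0,0,0,0,0, 0,0,0,0,0,0,0]'
```

```text
time_s: 7.7
position: [0.5964, 0.025, 0.087]
tool_rot: [[0.167, -0.986, 0.001], [-0.986, -0.167, 0.0], [-0.0, -0.001, -1.0]]
ft_force: [-1.6, 2.8, 7.7]
grip_width: -0.0002
```

The bar key is 5.5 mm down at 7.7 N, as its spring predicts. Now release, go up and back toward the robot.

```bash
python3 -m crank '[0,0,0,0,0,0.007,0, 0,0,0,0,0,0.03,0, 0,0,0,0,0,0.045,0, 0,0,0,0,0,0.045,0, 0,0,0,-0.04,0,0.02,0, 0,0,0,-0.045,-0.02,0,0, 0,0,0,-0.045,-0.02,0,0, 0,0,0,-0.045,-0.02,0,0, 0,0,0,-0.04,-0.02,0,0, 0,0,0,-0.03,-0.02,0,0, 0,0,0,0,0,0,0, 0,0,0,0,0,0,0, 0,0,0,0,0,0,0]'
python3 - <<'E'
from h import *
d=get_image("side");e=get_image("top")
b=cv2.resize(d["frame"][180:310,230:330,::-1],(400,520),interpolation=cv2.INTER_CUBIC)
t=cv2.resize(e["frame"][:,:,::-1],(400,300),interpolation=cv2.INTER_AREA)
o=np.zeros((600,800,3),np.uint8);o[:520,:400]=b;o[:300,400:]=t;o[300:,400:]=cv2.resize(d["frame"][:,:,::-1],(400,300),interpolation=cv2.INTER_AREA)
cv2.imwrite("pics/end.png",o);print(observe()["ft_force"],np.abs(observe()["qvel"]).max())
E
```

```text
time_s: 9.0
position: [0.3519, -0.0752, 0.2334]
tool_rot: [[0.167, -0.986, 0.0], [-0.986, -0.167, -0.0], [0.0, -0.0, -1.0]]
ft_force: [0.2, 0.1, -0.4]
grip_width: 0.0001
[-0.66007163 -0.09687328  0.49965833] 0.26067749274580987
```

View pics/end.png

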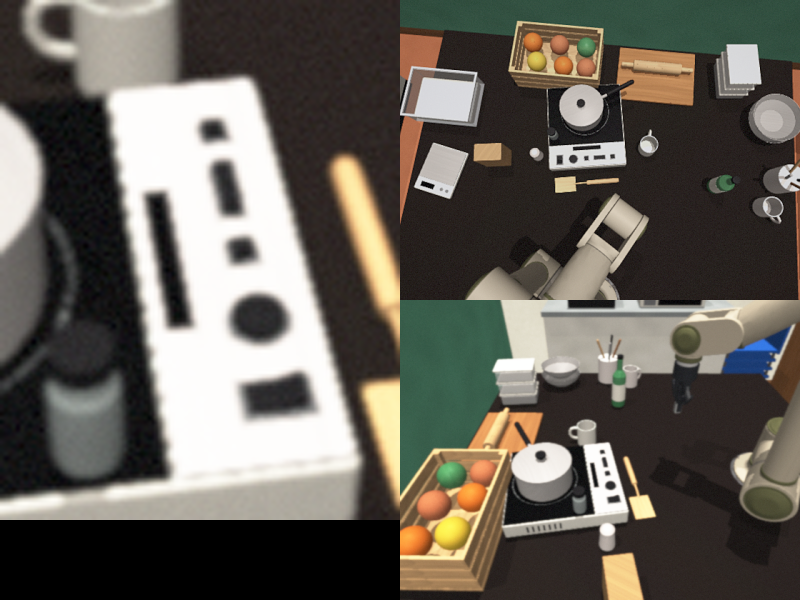

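In the final pictures all the keys look up, the rocker (280,395) has its near edge raised so the far half is level, nothing has moved and the arm is clear. I'm handing in.

```bash
python3 -c "
from rig import *
print(close_job())"
```

```text
the job is handed in; nothing more can be done
None
```

The hob is switched on as asked. I pressed the rocker's far half level, then the round start key, then the bar-shaped boost key, using the shut fingertips. It took about 9 s, and the job is handed in.

| Control | Pressed to | Force | Evidence |
|---|---|---|---|
| Rocker | hard stop at 76 mm above the table, its level height | about 12 N | far half level in the last picture |
| Start key | about 5 mm down | 7.0 N | matches its spring; released before moving on |
| Boost key | about 5.5 mm down | 7.7 N | matches its spring; released |

- **Last checks:** the final pictures show all four keys up, the rocker tipped to on, and the pan and other objects where they were. The arm was clear, with the force on the tool near zero. I could not read the joint positions directly, so "on" and "up" rest on force, height and pictures.
- **Disagreement:** the two cameras differed by about 6 mm in y on where the panel is. The side camera agreed with the arm's own fingertip position, so I aimed between the two, nearer the side camera. The top camera's view of the fingertips was blocked by the arm, so I could not settle which was right.

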